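# Pack a locksmith's order into the tray

### The job

Finish packing this order: put the padlock, the grease can and the cardboard carton standing on the bench into the grey steel tray, next to the carton already packed in it, in any order. All four must stand upright in one row on the tray's floor; set the goods down rather than dropping them, do not take the packed carton out, and leave everything else on the bench alone.

Things in the scene. Friction and masses are not known exactly. Their poses are not given: they have to be found in the camera images.
- tray: Open grey steel tray fixed to the bench: outside 84 (x) x 216 (y) x 50 mm high, walls and floor 5 mm, so inside 74 x 206 x 45 mm deep. Origin: centre of its underside, on the bench; y along its length, z up. The four things fit in one row along y (182 mm in all, 24 mm to spare) and stand out above the walls: held across the tray (along x), the fingers stay above it.
- packed_carton: Cardboard carton already standing in the tray at its +y end, 1 to 5 mm from the end wall: 58 (x) x 40 (y) x 100 mm high, square with the tray. Origin: centre of its underside, on the tray's floor.
- carton: Cardboard carton standing on the bench, to be packed: 58 (x) x 50 (y) x 105 mm high, about 0.3 kg. Origin: centre of its underside, z up. For the row its 50 mm side goes along the tray; grip the 58 mm side across.
- padlock: Large steel padlock standing on its base, shackle up, to be packed: body 66 (x) x 36 (y) x 62 mm high; shackle of 12 mm round bar in the x-z plane, legs straight from 62 to 98 mm height, 52 mm over their outsides along x, top at 115 mm; 0.55 kg. Origin: centre of its underside, z up. Grip the legs from outside along x, 88 mm up. Its 36 mm side goes along the row.
- can: Round metal can with a paper band and black cap standing on the bench, to be packed: 56 mm diameter, straight side to 108 mm height, cap top at 120 mm, about 0.35 kg. Origin: centre of its underside, z up.
- flat_cartons: Bystander: pile of two flat cartons, 110 x 170 x 56 mm high. Origin: centre of its underside.
- wrench: Bystander: wrench lying on the bench, about 170 mm long. Origin: near its middle, underside.
- screwdriver: Bystander: screwdriver lying on the bench, about 200 mm long. Origin: near its middle, underside.
- jar: Bystander: jar with a steel lid, 64 mm diameter, 85 mm high. Origin: centre of its underside.
Things that resemble listed ones, but are neither listed nor needed, are in the scene too. What is shaped like the can but orange is not meant.

How it is judged (in metres and radians):
At the end, for the whole second after the job is handed in: The padlock, the can, the carton and the packed carton all stand inside the tray, between its walls, each upright within 0.12 rad, its underside within 6 mm of the tray's floor, and at rest (x of packed_carton in the frame of tray between -0.012 and 0.012 m and y of packed_carton in the frame of tray between -0.087 and 0.087 m and z of packed_carton in the frame of tray between 0 and 0.011 m and angle between each of packed_carton, carton, padlock, can's own z axis and vertical below 0.12 rad and linear speed of each of packed_carton, carton, padlock, can below 0.02 m/s and x of carton in the frame of tray between -0.012 and 0.012 m and y of carton in the frame of tray between -0.082 and 0.082 m and z of carton in the frame of tray between 0 and 0.011 m and x of padlock in the frame of tray between -0.008 and 0.008 m and y of padlock in the frame of tray between -0.089 and 0.089 m and z of padlock in the frame of tray between 0 and 0.011 m and x of can in the frame of tray between -0.013 and 0.013 m and y of can in the frame of tray between -0.079 and 0.079 m and z of can in the frame of tray between 0 and 0.011 m); the robot touches nothing.
It fails at once if the flat cartons, wrench, screwdriver or jar was moved more than 40 mm (distance of any of flat_cartons, wrench, screwdriver, jar from where it was at the start of the episode above 0.04 m).
It fails at once if the padlock, can or carton was dropped or knocked over (faster than 0.8 m/s with no finger on it) ((linear speed of carton above 0.8 m/s and contact force between the fingers and carton below 0.05 N) or (linear speed of padlock above 0.8 m/s and contact force between the fingers and padlock below 0.05 N) or (linear speed of can above 0.8 m/s and contact force between the fingers and can below 0.05 N)).
It fails at once if the carton that was already packed was taken out of the tray (raised over 40 mm) (z of packed_carton in the frame of tray above 0.045 m).
It also fails if it takes over 72 s, if anything falls off the work surface, if the arm or the gripper's body presses on something with over 40 N, if the wrist force passes 120 N, or if a joint passes its speed limit or range.

### The arm

A 6-joint arm with a two-finger parallel gripper is mounted at the origin on the work surface. World frame = base frame: x ahead of the robot, y to its left, z up, the work surface at z = 0. Lengths are in mm, angles in degrees, forces in N, time in s.
With the tool pointing down it reaches from about 250 to 725 mm from the base axis. Payload 4 kg.
Tool frame: the origin (TCP) lies on the centre line of the jaws, within the pads' length; the fingertips stand 11 mm ahead of it and the grasp point (between the pads) lies 8 mm behind it (bot.nose_length is the distance from the TCP to the fingertips, in mm); z points along the fingers, y is the line along which they close (so a half turn about z gives the same grasp; the last joint's range is limited). The gripper opens to 85 mm and grips with 20 to 120 N. Pads are 22 mm wide; open, the fingers measure 114 mm over their backs; the gripper's body (76 mm by 85 mm) begins 54 mm behind the grasp point. The pads swing forward as they close: fully open they stand 13 mm farther back than shut.
Start: joints at [68.64, 13.785, 0.286, 76.501, 0, 90], TCP at [182.11, 465.656, 242.306] pointing down, gripper open.
Joint ranges: [-155.79, 155.79], [-60.16, 107.12], [-62.33, 73.08], [-114, 123.19], [-81.49, 82.49], [-180, 180]. Speed limits (degrees/s): [159.86, 159.86, 180, 180, 180, 180].

### API

Orientations are given as [roll, pitch, yaw] about the fixed x, y, z axes, in that order (R = Rz(yaw) Ry(pitch) Rx(roll)).
In Python, from plant import bot gives the robot as it stands. Calls block until the motion is done:
- bot.reach(position, orientation): joint-space move of the TCP to a pose.
- bot.line_to(position, orientation=None, vel=150, stop_force=None): straight line of the TCP; orientation=None keeps the orientation; vel is the mean speed in mm/s. With stop_force (N) it stops when the force on the tool has changed by that much, and returns True; else False.
- bot.goto_joints(angles): joint-space move.
- bot.command_gripper(opening, grip_force=None): opening from 0.0 (shut) to 1.0 (fully open); grip_force is the grip in N (None keeps the last); returns when the fingers have stopped.
- bot.sleep(seconds).
- bot.inverse_kinematics(position, orientation): joint angles nearest the present ones, or None.
- bot.get_obs(): the state.
- bot.snapshot(name): name is "side" or "top" or "wrist"; returns a dict with "color" (384x512x3 uint8, red, green, blue), "fovy" (degrees; the focal length in pixels is half the picture's height over the tangent of half this angle, whatever the lens; pixels are square), "cx", "cy" (the principal point, pixels), "world_to_cam" (4x4, takes a point from world to camera coordinates); the wrist camera has in their place "mount" (4x4, takes a point from camera to tool coordinates, whose origin is the TCP and whose axes are the flange's). Camera axes: x right, y down, z forward; pixel columns grow to the right and rows downward; lengths in mm; the calibration is good to about 2 mm. A picture is of the moment at which its call begins: read the wrist's pose just before it. There is no depth.
A pose or a line that the arm cannot do raises bot.IKError and nothing moves.
- bot.job_done(): hands the job in; it is judged then, once.
The state is a dict: "time_s": time; "joints": joint angles; "dq": joint speeds; "joint_torque": joint torques, N m; "position": TCP position; "eef_rot": TCP orientation; "force": force on the tool from outside, world axes, zero at the start; "torque": the same for the moment, N m; "finger_gap": opening from 0.0 (shut) to 1.0 (fully open); "grip_force": force on a finger pad.
Only numpy, scipy, OpenCV 4.12 (cv2) and the standard library are available. Lean on these libraries where they do the work, as an engineer would, in place of code of your own. Each camera call takes 0.05 s, during which the arm holds its last target. There are 200 camera calls.

## Working session

There is one attempt and no reset: what is moved stays moved. The work goes in short steps, each a Python script; the robot and the scene stay as the last script left them, time stands still between calls to the robot, and variables do not carry over. Pictures are saved under pics/ and viewed, at most 10 in all, crops included, and the job is handed in when it is done.

```bash
ls; mkdir -p pics; python3 - <<'E'
from plant import bot
import cv2,pickle
d={}
for n in("top","side","wrist"):
    o=bot.get_obs(); s=bot.snapshot(n); s['obs']=o; d[n]=s
    cv2.imwrite(f'pics/{n}0.png',s['color'][:,:,::-1])
    print(n,s['fovy'],s['cx'],s['cy'],s.get('world_to_cam',s.get('mount')).round(3).tolist())
pickle.dump(d,open('d0.pkl','wb'))
c=cv2.resize(d['top']['color'][:,:,::-1],(800,600),interpolation=cv2.INTER_CUBIC)
cv2.imwrite('pics/top0b.png',c)
E
```

```text
pics
top 42.219275949100926 249.67383704008836 190.0323391000956 [[0.005, -1.0, 0.002, 7.95], [-0.998, -0.006, -0.061, 554.763], [0.061, -0.002, -0.998, 1683.518], [0.0, 0.0, 0.0, 1.0]]
side 50.552139574887576 253.7166703288458 191.4069247905045 [[0.839, -0.545, -0.012, -467.045], [-0.324, -0.482, -0.814, 232.133], [0.438, 0.686, -0.581, 1039.051], [0.0, 0.0, 0.0, 1.0]]
wrist 61.67847084644855 262.40222993064265 193.2335252476004 [[-0.001, -0.954, -0.299, 76.082], [1.0, -0.001, -0.001, -1.125], [0.001, -0.299, 0.954, -131.192], [0.0, 0.0, 0.0, 1.0]]
```

View pics/top0b.png

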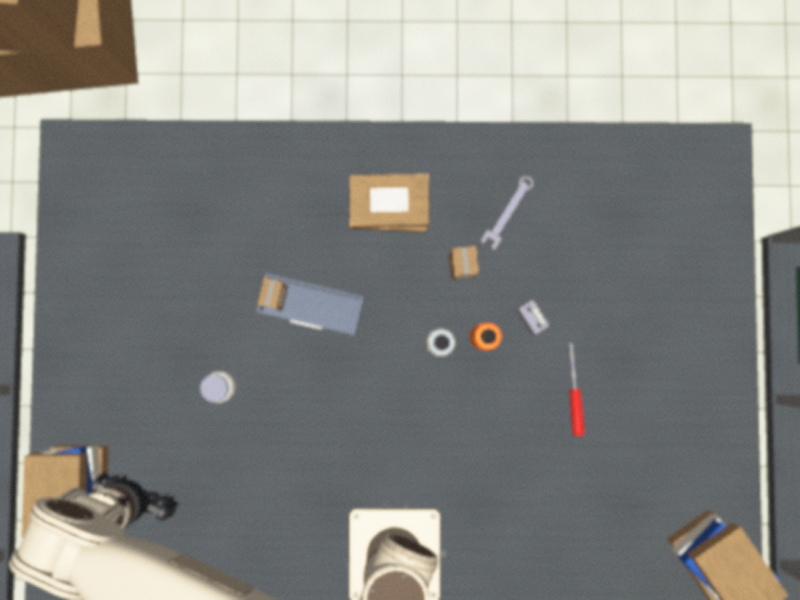

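View pics/side0.png

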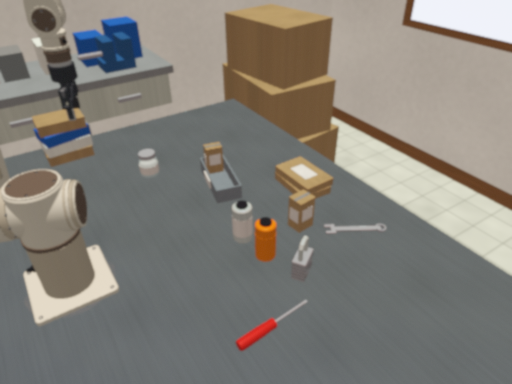

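The top view shows, in 800x600 pixels:
- Tray at about (310,304), with the packed carton at its left end (272,293).
- Carton (464,261), padlock (533,317) and jar (217,387).
- Two can shapes: grey/white (441,342) and orange (487,336). The white one is the can meant, since the task excludes orange.

Next I'll look closer with the wrist camera.

```bash
cat > h.py <<'E'
import numpy as np,cv2,pickle
from scipy.spatial.transform import Rotation as R
from plant import bot
def cam(s):
    "camera centre, rotation cam->world, focal"
    f=s['color'].shape[0]/2/np.tan(np.radians(s['fovy']/2))
    if 'mount' in s:
        T=np.eye(4);T[:3,:3]=R.from_euler('xyz',s['obs']['eef_rot'],degrees=True).as_matrix();T[:3,3]=s['obs']['position']
        M=T@s['mount']
    else: M=np.linalg.inv(s['world_to_cam'])
    return M[:3,3],M[:3,:3],f
def onplane(s,uv,z):
    c,Rm,f=cam(s);uv=np.atleast_2d(uv).astype(float)
    d=np.c_[(uv[:,0]-s['cx'])/f,(uv[:,1]-s['cy'])/f,np.ones(len(uv))]@Rm.T
    return (c+d*((z-c[2])/d[:,2])[:,None])[:,:2]
def topix(s,P):
    c,Rm,f=cam(s);q=(np.atleast_2d(P)-c)@Rm
    return np.c_[q[:,0]/q[:,2]*f+s['cx'],q[:,1]/q[:,2]*f+s['cy']]
def snap(n,name):
    o=bot.get_obs();s=bot.snapshot(n);s['obs']=o
    pickle.dump(s,open(name+'.pkl','wb'));cv2.imwrite(f'pics/{name}.png',s['color'][:,:,::-1]);return s
E
python3 - <<'E'
from h import *
d=pickle.load(open('d0.pkl','rb'));s=d['top']
k=1/1.5625
for n,u,v,z in[('packed',272,293,105),('carton',464,261,105),('can',441,342,120),('padlock',533,317,100),('tray',311,304,40),('orange',487,336,120),('jar',217,387,85)]:
    print(n,onplane(s,(u*k,v*k),z).round(0))
o=bot.get_obs();print(o['eef_rot'],o['time_s'])
for p in([400,-60,330],[440,150,300]):
  for y in(-90,0,90,180): 
    j=bot.inverse_kinematics(p,[180,0,y]);print(p,y,None if j is None else np.round(j))
E
```

```text
packed [[556. 256.]]
carton [[ 625. -142.]]
can [[456. -94.]]
padlock [[ 509. -286.]]
tray [[537. 182.]]
orange [[ 469. -188.]]
jar [[360. 371.]]
[-1.79908920e+02 -1.11913813e-03  1.58639483e+02] 0.15
[400, -60, 330] -90 [ -9.   2.  -1.  87.   0. -99.]
[400, -60, 330] 0 [ -9.   2.  -1.  87.   0. 171.]
[400, -60, 330] 90 [-9.  2. -1. 87.  0. 81.]
[400, -60, 330] 180 [-9.  2. -1. 87.  0. -9.]
[440, 150, 300] -90 [ 19.   9.   3.  84.   0. -71.]
[440, 150, 300] 0 [  19.    9.    3.   84.    0. -161.]
[440, 150, 300] 90 [ 19.   9.   3.  84.   0. 109.]
[440, 150, 300] 180 [19.  9.  3. 84.  0. 19.]
```

```bash
python3 - <<'E'
from h import *
bot.reach([535,185,280],[180,0,76]);s=[snap('wrist','t1')]
bot.reach([535,185,280],[180,0,-104]);s+=[snap('wrist','t2')]
bot.reach([540,-190,260],[180,0,-90]);s+=[snap('wrist','g1')]
bot.reach([540,-190,260],[180,0,90]);s+=[snap('wrist','g2')]
print(bot.get_obs()['time_s'])
for a,b,n in((0,2,'m1'),(1,3,'m2')):
    im=np.hstack([s[a]['color'],s[b]['color']])[:,:,::-1]
    cv2.imwrite(f'pics/{n}.png',np.vstack([s[a]['color'],s[b]['color']])[:,:,::-1][:, :] if 0 else cv2.resize(im,(800,300),interpolation=cv2.INTER_AREA))
cv2.imwrite('pics/m.png',np.vstack([cv2.imread('pics/m1.png'),cv2.imread('pics/m2.png')]))
E
```

```text
8.7083
```

View pics/m.png

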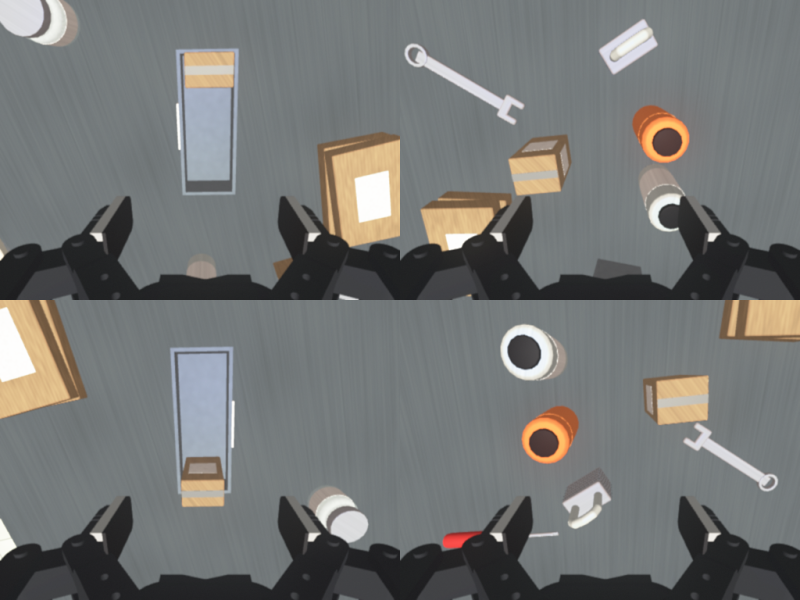

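```bash
cat > meas.py <<'E'
from h import *
def rect(s,mask,roi,z,ov,close=5):
    "largest blob of mask in roi (u0,v0,u1,v1) -> world minAreaRect on plane z"
    m=np.zeros(mask.shape,np.uint8);u0,v0,u1,v1=roi;m[v0:v1,u0:u1]=mask[v0:v1,u0:u1]*255
    if close: m=cv2.morphologyEx(m,cv2.MORPH_CLOSE,np.ones((close,close)))
    c=max(cv2.findContours(m,cv2.RETR_EXTERNAL,cv2.CHAIN_APPROX_NONE)[0],key=cv2.contourArea)
    cv2.drawContours(ov,[c],-1,(255,0,0),1)
    w=onplane(s,c[:,0],z).astype(np.float32)
    return cv2.minAreaRect(w),w
E
python3 - <<'E'
from meas import *
S={n:pickle.load(open(n+'.pkl','rb')) for n in('t1','t2','g1','g2')}
k=1.28
for n,pts in(('t1',[(210,140),(181,120),(205,60),(210,71),(205,186),(100,150)]),('t2',[(205,400-300),(175,80),(200,187),(205,167)]),('g1',[(540,180),(530,160),(555,150),(615,60),(645,30),(665,210),(660,190)]),('g2',[(680,85),(650,100),(525,50),(525,30),(545,70),(590,190),(600,180)])):
    for u,v in pts:
        if n[0]=='g':u-=400
        print(n,(u,v),S[n]['color'][int(v*k),int(u*k)])
big=[]
for n,(u,v) in(('t1',(207,120)),('g1',(228,45)),('g1',(140,165)),('g2',(130,55)),('g2',(280,100)),('g2',(185,195))):
    c=cv2.getRectSubPix(S[n]['color'],(100,100) if n!='t1' else (220,220),(u*k,v*k));big.append(cv2.resize(c,(266,266),interpolation=cv2.INTER_CUBIC))
cv2.imwrite('pics/crops.png',np.vstack([np.hstack(big[:3]),np.hstack(big[3:])])[:,:,::-1])
E
```

```text
t1 (210, 140) [167 177 191]
t1 (181, 120) [162 173 189]
t1 (205, 60) [219 184 137]
t1 (210, 71) [214 211 202]
t1 (205, 186) [89 89 92]
t1 (100, 150) [115 120 122]
t2 (205, 100) [165 177 196]
t2 (175, 80) [138 146 161]
t2 (200, 187) [219 184 136]
t2 (205, 167) [158 146 138]
g1 (140, 180) [224 191 143]
g1 (130, 160) [221 187 137]
g1 (155, 150) [118  94  72]
g1 (215, 60) [191 187 177]
g1 (245, 30) [221 218 206]
g1 (265, 210) [68 66 67]
g1 (260, 190) [135 132 125]
g2 (280, 85) [230 198 145]
g2 (250, 100) [160 148 138]
g2 (125, 50) [71 68 70]
g2 (125, 30) [241 246 249]
g2 (145, 70) [236 235 227]
g2 (190, 190) [220 220 227]
g2 (200, 180) [117 115 115]
```

View pics/crops.png

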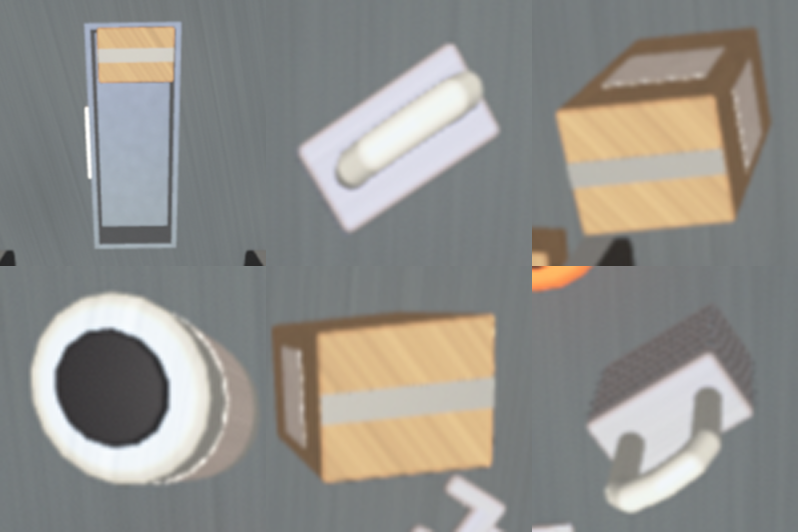

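The crops confirm the tray with its packed carton, the lavender padlock, the carton, and the white can with a black cap, clearly distinct from the orange one. Measuring now.

```bash
python3 - <<'E'
from meas import *
S={n:pickle.load(open(n+'.pkl','rb')) for n in('t1','t2','g1','g2')}
I={n:S[n]['color'].astype(int) for n in S}; O={n:S[n]['color'].copy() for n in S}
r=lambda n:I[n][:,:,0]; br=lambda n:I[n][:,:,2]-I[n][:,:,0]
def pr(n,t): print(n,np.round(t[0],1),np.round(t[1],1),round(t[2],2))
T=[]
for n,roi in(('t1',(215,50,315,260)),('t2',(205,50,312,210))):
    q,w=rect(S[n],(br(n)>11)|(br(n)<-20),roi,50,O[n]); pr('tray '+n,q); T.append(w)
pr('packed t1',rect(S['t1'],(br('t1')<-20)|(r('t1')>200),(228,58,308,115),105,O['t1'])[0])
for n,roi in(('g1',(130,160,225,255)),('g2',(300,85,402,165))):
    pr('carton '+n,rect(S[n],r(n)>178,roi,105,O[n])[0])
pr('padlock g1',rect(S['g1'],r('g1')>165,(240,15,345,100),62,O['g1'])[0])
pr('padlock top g2',rect(S['g2'],r('g2')>165,(200,210,285,300),62,O['g2'])[0])
q,w=rect(S['g2'],r('g2')<100,(125,20,220,100),120,O['g2']);pr('can cap g2',q);print(cv2.minEnclosingCircle(w))
# tray side lines in t1,t2: perpendicular offset/yaw from long edges
for n,w in zip(('t1','t2'),T):
    for th0 in [-14]:
        e=np.array([np.cos(np.radians(th0)),np.sin(np.radians(th0))]);y=np.array([-e[1],e[0]])
        c=np.array([537,182]);a=(w-c)@e;b=(w-c)@y
        for sg in(-1,1):
            k=(a*sg>30)&(abs(b)<70)if n=='t1' else (a*sg>30)&(b>-90)&(b<30)
            p=np.polyfit(b[k],a[k],1)
            k2=k&(abs(a-np.polyval(p,b))<1.5);p=np.polyfit(b[k2],a[k2],1)
            print(n,sg,'offset',p[1].round(2),'yaw',(th0-np.degrees(np.arctan(p[0]))).round(2),k2.sum(),'b range',b.min().round(1),b.max().round(1))
cv2.imwrite('pics/ov.png',np.vstack([np.hstack([O[a][40:310,140:410] for a in('t1','t2')]),np.hstack([O['g1'][0:270,120:390],O['g2'][10:280,120:390]])])[:,:,::-1])
E
```

```text
tray t1 [537.9 182.4] [217.4  85.5] 76.91
tray t2 [532.1 157.2] [166.6  86.4] 76.63
packed t1 [557.4 260.3] [39.7 57.5] 76.02
carton g1 [ 626.8 -146.2] [56.8 49. ] 5.67
carton g2 [ 627.1 -150.2] [56.9 58.8] 5.47
padlock g1 [ 511.8 -296.6] [66.7 34.9] 32.66
padlock top g2 [ 510.7 -304.3] [77.8 49.1] 32.95
can cap g2 [458.1 -95.5] [31.8 32.2] 85.49
((458.2720031738281, -95.47433471679688), 16.45943832397461)
t1 -1 offset -40.69 yaw -13.03 120 b range -107.6 109.6
t1 1 offset 42.88 yaw -13.24 120 b range -107.6 109.6
t2 -1 offset -39.99 yaw -14.6 109 b range -108.6 57.6
t2 1 offset 43.16 yaw -12.96 108 b range -108.6 57.6
```

View pics/ov.png

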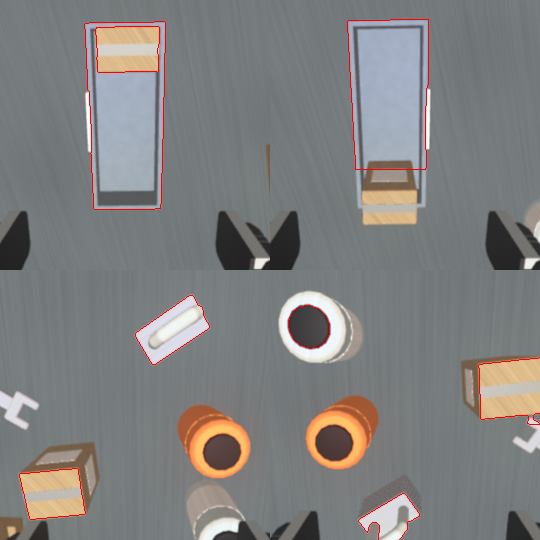

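Sizes check out against the spec. The figures I'll use:
- **Tray:** (538.4, 182.3), yaw -13.1, with the packed carton at y = +80.
- **Carton:** (626.8, -146.0), yaw 5.6.
- **Padlock:** (511.8, -296.6), yaw 32.7.
- **Can:** (458.2, -95.5).

I'll pack the carton first.

```bash
cat > act.py <<'E'
from meas import *
TR=np.array([538.4,182.3]);YAW=-13.1
def tray(x,y):
    a=np.radians(YAW);return TR+[x*np.cos(a)-y*np.sin(a),x*np.sin(a)+y*np.cos(a)]
def pick(xy,yaw,h,force,up=235):
    p=list(xy);o=[180,0,90+yaw];z=h-8
    bot.command_gripper(1.0)
    bot.reach(p+[up],o);bot.line_to(p+[z+25],vel=250)
    print('touch down',bot.line_to(p+[z],vel=80,stop_force=15))
    bot.command_gripper(0.0,force);g=bot.get_obs()
    bot.line_to(p+[z+15],vel=60);bot.line_to(p+[up],vel=200)
    b=bot.get_obs();print('gap',g['finger_gap'],b['finger_gap'],'grip',b['grip_force'],'F',np.round(b['force'],1),'t',b['time_s'])
def place(y,h,up=235,x=0):
    p=list(tray(x,y));o=[180,0,90+YAW];z=h-8+5
    bot.reach(p+[up],o);bot.line_to(p+[z+55],vel=200);bot.line_to(p+[z+8],vel=80)
    hit=bot.line_to(p+[z-4],vel=25,stop_force=5);b=bot.get_obs()
    print('set down',hit,'dz',round(b['position'][2]-z,2),'F',np.round(b['force'],1))
    bot.command_gripper(1.0);bot.line_to(p+[up+30],vel=250);print('t',bot.get_obs()['time_s'])
E
python3 - <<'E'
from act import *
pick((626.8,-146.0),5.6,85,50);place(30.3,85)
bot.reach(list(tray(0,0))+[280],[180,0,90+YAW]);s=snap('wrist','a1')
E
```

```text
touch down False
gap 0.6691673370676264 0.6702619805527271 grip 54.39384162425995 F [-0.2 -0.1 -2.2] t 12.1833
set down True dz 0.9 F [ 0.2 -0.1  3.2]
t 16.6
```

View pics/a1.png

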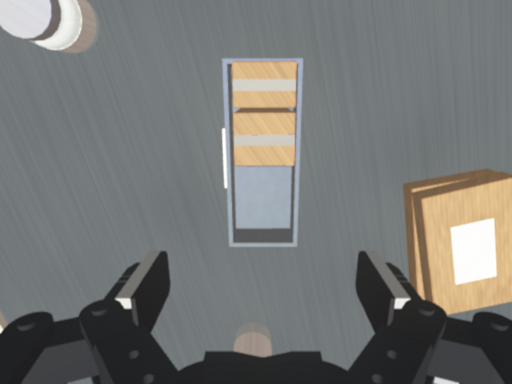

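The carton stands square in the tray (top face at columns 233-295, rows 112-166), with a small gap to the packed one. Next I'll measure its free face and pick up the padlock.

```bash
python3 - <<'E'
from act import *
s=pickle.load(open('a1.pkl','rb'))
a=np.radians(YAW);M=np.array([[np.cos(a),np.sin(a)],[-np.sin(a),np.cos(a)]])
for n,uv,z in(('carton corners',[(233,112),(295,112),(295,166),(234,166)],110),('tray rim',[(223,60),(301,60),(297,246),(230,246)],50)):
    print(n,((onplane(s,uv,z)-TR)@M.T).round(1).tolist())
pick((511.8,-296.6),32.66,88,90)
s=snap('side','b1')
u=topix(s,[bot.get_obs()['position']])[0];print(u)
cv2.imwrite('pics/b1c.png',cv2.resize(cv2.getRectSubPix(s['color'],(130,130),tuple(u+[0,10])),(520,520),interpolation=cv2.INTER_CUBIC)[:,:,::-1])
E
```

```text
carton corners [[-27.0, 56.8], [29.2, 56.7], [30.6, 6.7], [-27.5, 6.9]]
tray rim [[-41.2, 105.9], [39.8, 105.6], [41.9, -107.9], [-41.0, -107.7]]
touch down False
gap 0.5785752520410669 0.5791432881919938 grip 94.27999824285507 F [-0.6  0.5 -7.8] t 21.6917
[306.3977468 200.0778555]
```

View pics/b1c.png

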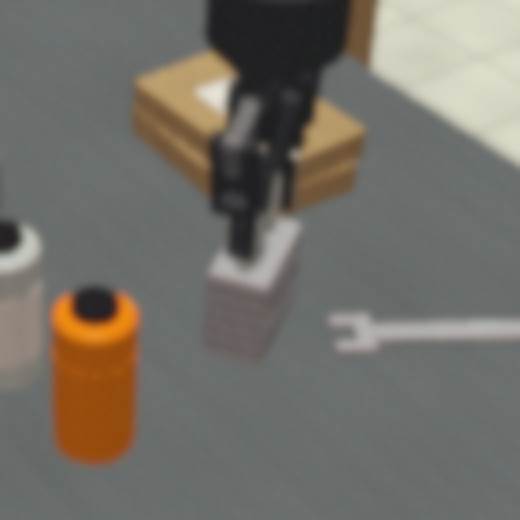

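The side view shows the padlock hanging upright from its legs. I'll check its yaw in hand above the tray before lowering.

```bash
python3 - <<'E'
from act import *
bot.reach(list(tray(-.8,-17.1))+[235],[180,0,90+YAW]);s=snap('wrist','b2')
cv2.imwrite('pics/b2c.png',cv2.resize(s['color'][200:384,130:390],None,fx=2.5,fy=2.5,interpolation=cv2.INTER_CUBIC)[:,:,::-1])
E
```

```text
(no output)
```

View pics/b2c.png

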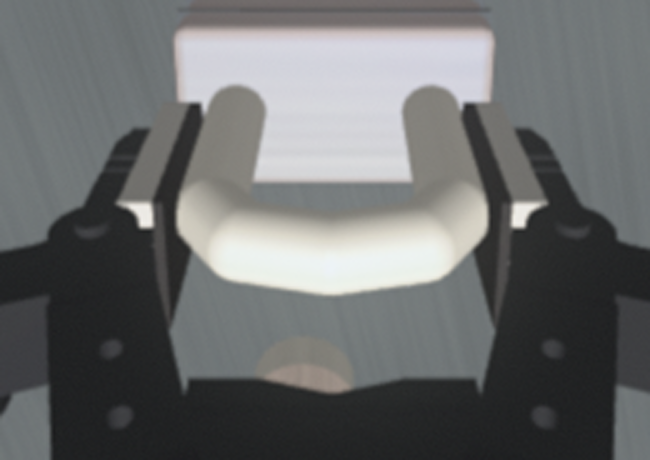

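The padlock is square in the jaws: body edge level at row 28, centred at column 334 of the crop. Lowering it now, after correcting for its offset along the row.

```bash
python3 - <<'E'
from act import *
s=pickle.load(open('b2.pkl','rb'))
a=np.radians(YAW);M=np.array([[np.cos(a),np.sin(a)],[-np.sin(a),np.cos(a)]])
e=(onplane(s,[(175/2.5+130,29/2.5+200),(493/2.5+130,29/2.5+200)],217)-s['obs']['position'][:2])@M.T
print(e.round(1)); off=e[:,1].mean()-18; print('off',off)
place(-17.1-np.clip(off,-3,3),88,x=-.8)
bot.reach(list(tray(0,0))+[280],[180,0,90+YAW]);s=snap('wrist','b3')
for n,uv,z in():pass
m=s['color'][:,:,0].astype(int)>0
cv2.imwrite('pics/b3c.png',cv2.resize(s['color'][40:260,180:350],None,fx=2.7,fy=2.7,interpolation=cv2.INTER_CUBIC)[:,:,::-1])
E
```

```text
[[-30.8  19. ]
 [ 32.1  18.9]]
off 0.9383889115659336
set down True dz 1.34 F [1.  0.7 5.1]
t 26.7917
```

View pics/b3c.png

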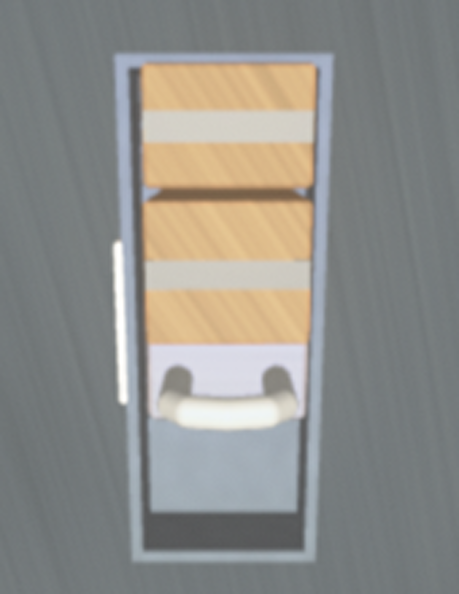

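The padlock is down inside the tray, its body's front edge at crop row 417. Next is the can, picked with the jaws along the tray's x so the fingers clear the orange one.

```bash
python3 - <<'E'
from act import *
s=pickle.load(open('b3.pkl','rb'))
a=np.radians(YAW);M=np.array([[np.cos(a),np.sin(a)],[-np.sin(a),np.cos(a)]])
e=(onplane(s,[(150/2.7+180,417/2.7+40),(305/2.7+180,417/2.7+40)],67)-TR)@M.T;print(e.round(1))
yc=(e[:,1].mean()-103)/2;print('can y',yc)
pick((458.2,-95.5),YAW,85,60)
if -74<yc<-65: place(yc,85,x=-.8)
else: print('check')
bot.reach(list(tray(0,0))+[300],[180,0,90+YAW]);s=snap('wrist','c1');t=snap('side','c2')
A=cv2.resize(s['color'][20:270,140:400],(520,500));B=cv2.resize(t['color'][100:300,130:240],(275,500))
cv2.imwrite('pics/c.png',np.hstack([A,B])[:,:,::-1])
E
```

```text
[[-30.6 -33.8]
 [ 33.6 -33.8]]
can y -68.39654335995935
touch down False
gap 0.6438014094668686 0.6422076836708925 grip 63.7878112650651 F [-1.  -0.4 -4.1] t 31.2333
set down True dz 0.88 F [-0.2  0.   4.1]
t 35.175
```

View pics/c.png

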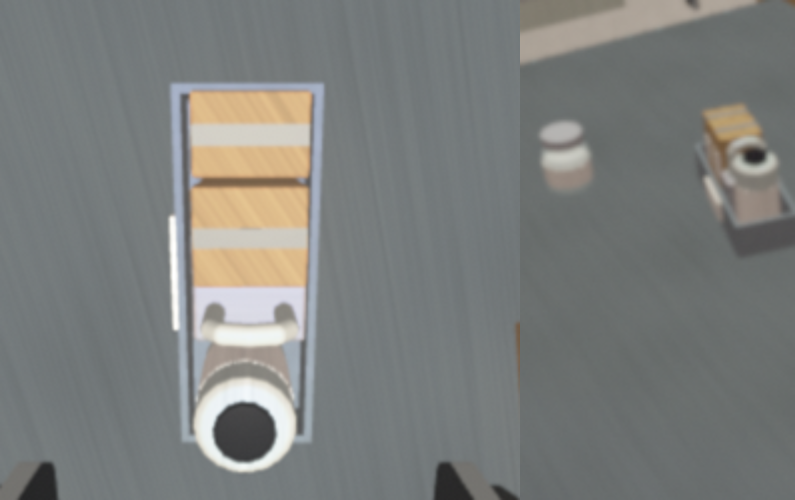

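All four stand upright in one row inside the tray: cartons at rows 92-287, the padlock at about 320, and the can's cap at (245,432). The gripper is clear, so I'm handing in.

```bash
python3 -c "
from plant import bot
print(bot.job_done())"
```

```text
the job is handed in; nothing more can be done
None
```

I packed the carton, padlock and can upright in one row beside the packed carton, and handed the job in at about 36 s of the 72 s allowed; no verdict was returned.

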